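# Fetch the record brush from its slide-lid box

## Task

Get the record ready for cleaning: raise the knob end of the sliding lid just enough to pass over the box's stop lip, draw the lid out of its grooves without forcing it, and lay it flat, knob up, in the middle of the grey felt mat. Then take the record brush out of the box and set it down gently, bristles down, on the record beside the spindle, wholly on the disc and not dropped. Keep off the tonearm, leave the metal adapter in the box and do not knock the other things on the table about.

Things in the scene. Friction and masses are not known exactly. Their poses are not given: they have to be found in the camera images.
- box: Fixed plywood box, 166 long (x) x 130 wide (y) x 65 high; origin under its centre on the table; -x is its front (lip) end. Cavity 140 x 106, centred, inner floor 6 above the table. The side walls are 50 high and carry the lid; rails at their outer edges rise to 60 and guide it with 2 mm of play a side. The rear end is closed by a stop 65 high.
- lip (a point): Middle of the top edge of the box's stop lip, 56 above the table, 80 towards -x from the box's centre. The lip is 6 thick, runs across the whole front end and stands 6 above the surface that carries the lid. Axes as the box's.
- overhang (a point): Middle, between the two sides, of the front edges of the overhangs, at their underside (60 above the table), 15 towards +x from the box's centre. From here back to the rear end they cover the lid's side edges on both sides (12 wide, top at 65), leaving the lid 5 of play upwards. Axes as the box's.
- lid: Loose plywood lid, 150 (x) x 116 (y) x 5 thick, about 90 g; origin at the centre of its underside, z up; starts in the grooves 50 above the table, axes along the box's. With its rear edge down, the knob must rise more than 5 for the front end to pass the lip; above about 10 the lid jams under the overhangs. Drawn 60 or more towards the box's -x it is clear of them and can be lifted off.
- knob (a point): Centre of the lid's square wooden knob, 22 x 22 and 26 high, standing on the lid near its front end (knob centre 50 towards -x from the lid's centre, 18 above its underside). Axes as the lid's.
- lid_mid (a point): Centre of the lid's plate, half-way through its thickness. Axes as the lid's.
- mat: Fixed grey felt mat (rigid) on the table, 220 (x) x 180 (y) x 4 thick; origin at the centre of its underside.
- brush: Loose record brush lying in the box under the lid, bristles down: 60 long (x) x 28 wide (y) x 38 high, about 60 g; a wooden back 26 high over a black bristle block (rigid) 56 x 24 x 12 high. Origin at the centre of its underside, z up.
- brush_mid (a point): Centre of the record brush, half-way up: 19 above its underside. Axes as the brush's.
- adapter: Loose low domed aluminium disc (single adapter), 38 across, 12 high, lying in the rear part of the box; to be left in there. Origin at the centre of its underside.
- turntable: Fixed white portable record player, plinth 360 (x) x 300 (y), its top 62 above the table; origin under its centre.
- spindle (a point): Point on the turntable's spindle axis at the upper face of the record, 79 above the table. The record is a black disc of 175 diameter, fixed on the platter; the spindle is 7 thick and stands 10 above the record. Axes as the turntable's.
- tonearm: The tonearm, parked on its rest along the turntable's +y side, about 150 from the spindle, along x; top about 110 above the table. Its frame coincides with the turntable's (origin under the plinth's centre). Not to be touched.
- cup: Bystander: lidded paper cup, 85 across, 112 high; origin at the centre of its underside.
- jar: Bystander: small amber glass jar, 48 across, 55 high; origin at the centre of its underside.
- driver: Bystander: small screwdriver lying on the table, 160 long along x.
There are look-alikes about, which are no part of the job. What is shaped like the lid but blue is not meant.

How it is judged:
By the outcome, as a careful person would: the job done as asked, in the order asked, and still so for the second after the job is handed in, with the robot touching nothing.
It also fails if it takes over 72 s, if anything falls off the work surface, if the arm or the gripper's body presses on something with over 40 N, if the wrist force passes 120 N, or if a joint passes its speed limit or range.

## Robot

A 6-joint arm with a two-finger parallel gripper is mounted at the origin on the work surface. World frame = base frame: x ahead of the robot, y to its left, z up, the work surface at z = 0. Lengths are in m, angles in degrees, forces in N, time in s.
With the tool pointing down it reaches from about 0.25 to 0.725 m from the base axis. Payload 9.7 kg.
Tool frame: the origin (TCP) lies on the centre line of the jaws, within the pads' length; the fingertips stand 17 mm ahead of it and the grasp point (between the pads) lies 2 mm behind it (bot.nose_length is the distance from the TCP to the fingertips, in m); x points along the fingers, y is the direction in which the jaws open and shut, and the axes are right-handed (so a half turn about x gives the same grasp; the last joint's range is limited). The gripper opens to 85 mm and grips with 20 to 120 N. Pads are 22 mm wide; open, the fingers measure 114 mm over their backs; the gripper's body (76 mm by 85 mm) begins 54 mm behind the grasp point. The pads swing forward as they close: fully open they stand 13 mm farther back than shut.
Start: joints at [72.88, 4.979, 10.078, 95.1, 0, 90], TCP at [0.162, 0.526, 0.248] pointing down, gripper open.
Joint ranges: [-179.16, 179.16], [-48.56, 103.87], [-65.8, 70.77], [-126.05, 130.52], [-82.76, 87.17], [-180, 180]. Speed limits (degrees/s): [127.2, 127.2, 147.25, 180, 180, 180].

## Interface

Orientations are given as [roll, pitch, yaw] about the fixed x, y, z axes, in that order (R = Rz(yaw) Ry(pitch) Rx(roll)).
In Python, from workcell import bot, viewer, ticket gives the robot as it stands.
- The arm moves only by the tool jog_arm, never from a script. Its argument "deltas" is a list of rows, each an object of numbers: "fingers": the opening, from 0 (shut) to 1 (fully open); "x", "y", "z": the shift along the world's x, y, z in mm; "twist": the turn about the world's z in degrees. A call has 1 to 10 rows; each row is the pose to reach, as a shift and turn from the pose measured when the call began; what a row does not reach only later rows make up. A row lasts 1/10 s, in which the tool goes at most 50 mm and 8.59 degrees, less where a joint would pass 70% of its speed; a pose out of reach is approached as far as the arm can. A call with a gripper value outside its range is refused whole. The fingers move at their own pace and stop on an object; "grip_force" is the grip in N (left out, the last holds). Time passes only in rows, so rows that repeat a pose let the fingers close. It gives the time, the measured TCP pose, the force and the opening at its end, in the units of the state.
- bot.get_obs(): the state, without advancing time (a new reading comes with each control period).
- viewer.camera(name): name is "side" or "top" or "wrist"; returns a dict with "image" (420x560x3 uint8, red, green, blue), "fovy" (degrees; the focal length in pixels is half the picture's height over the tangent of half this angle, whatever the lens; pixels are square), "cx", "cy" (the principal point, pixels), "world_to_cam" (4x4, takes a point from world to camera coordinates); the wrist camera has in their place "tool_from_camera" (4x4, takes a point from camera to tool coordinates, whose origin is the TCP and whose axes are the tool frame's). Camera axes: x right, y down, z forward; pixel columns grow to the right and rows downward; lengths in m; the calibration is good to about 2 mm. A picture is of the moment at which its call begins: read the wrist's pose just before it. There is no depth.
- ticket.job_done(): hands the job in, once; it reports no verdict.
The state is a dict: "time": time; "q": joint angles; "qd": joint speeds; "joint_efforts": joint torques, N m; "ee_pos": TCP position; "tcp_rot": TCP orientation; "wrist_force": force on the tool from outside, world axes, zero at the start; "torque": the same for the moment, N m; "opening": finger opening in m.
Only numpy, scipy, OpenCV 4.12 (cv2) and the standard library are available. Lean on these libraries where they do the work, as an engineer would, in place of code of your own. Each camera call takes 0.05 s, during which the arm holds its last target.

## Working session

There is one attempt and no reset: what is moved stays moved. The work goes in short steps, Python scripts to look and compute and a tool call to move; the robot and the scene stay as the last step left them, time stands still between calls to the robot, and variables do not carry over. Pictures are saved under pics/ and viewed, and the job is handed in when it is done.

Besides the shell and the picture viewer there is one more tool, called after "Emit:" in YAML: its name, and indented under it one key for each argument. jog_arm: Moves the arm, as the interface text tells. Its arguments: {"type":"object","properties":{"deltas":{"type":"array"},"grip_force":{"type":"number"}},"required":["deltas"]}

```bash
mkdir -p pics; ls; python3 - <<'E'
from workcell import bot, viewer, ticket
import cv2,numpy as np,pickle
o=bot.get_obs();print(o)
for n in ["side","top","wrist"]:
    d=viewer.camera(n);cv2.imwrite(f"pics/{n}0.png",d["image"][:,:,::-1]);pickle.dump(d,open(f"{n}0.pkl","wb"))
    print(n,{k:(np.round(v,4).tolist() if k!="image" else 0) for k,v in d.items()})
E
```

```text
pics
{'time': 0.0, 'q': array([ 7.28798969e+01,  5.01092451e+00,  1.00338639e+01,  9.50982550e+01,
       -4.98932233e-04,  9.00009149e+01]), 'qd': array([ 0.02529525, -0.00447431, -0.03373202, -0.00210075,  0.00615605,
        0.02534681]), 'joint_efforts': array([ 9.86349842e-04, -5.20394003e+01,  4.64801967e+01,  1.66505284e-02,
        1.44643218e-04, -4.86669563e-06]), 'ee_pos': array([0.16184964, 0.5254365 , 0.24757944]), 'tcp_rot': array([ -89.61953172,   89.92468279, -106.74054935]), 'wrist_force': array([ 0.58951293, -0.3908532 ,  0.66944274]), 'torque': array([-0.02935849,  0.00819792, -0.00802428]), 'opening': 0.08522761179873646}
side {'image': 0, 'fovy': 46.1435, 'cx': 280.9214, 'cy': 217.1146, 'world_to_cam': [[0.8429, -0.538, 0.0045, -0.387], [-0.3898, -0.6164, -0.6842, 0.2683], [0.3709, 0.575, -0.7293, 1.0066], [0.0, 0.0, 0.0, 1.0]]}
top {'image': 0, 'fovy': 49.6931, 'cx': 283.2586, 'cy': 209.5775, 'world_to_cam': [[-0.0138, -0.9998, 0.0136, 0.0196], [-0.9958, 0.0125, -0.091, 0.4929], [0.0908, -0.0148, -0.9958, 1.4079], [0.0, 0.0, 0.0, 1.0]]}
wrist {'image': 0, 'fovy': 67.2799, 'cx': 279.3852, 'cy': 212.218, 'tool_from_camera': [[-0.0008, -0.2713, 0.9625, -0.1241], [1.0, -0.0005, 0.0007, -0.0], [0.0003, 0.9625, 0.2713, -0.0704], [0.0, 0.0, 0.0, 1.0]]}
```

View pics/side0.png

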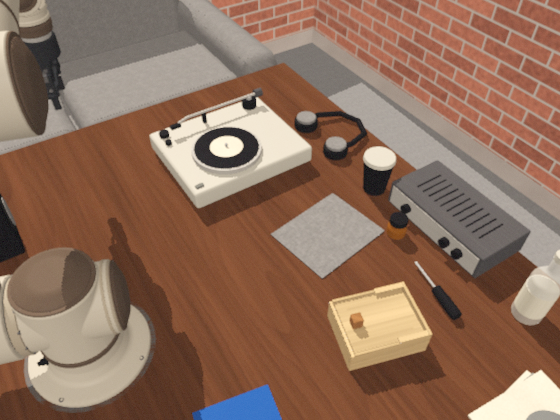

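View pics/top0.png

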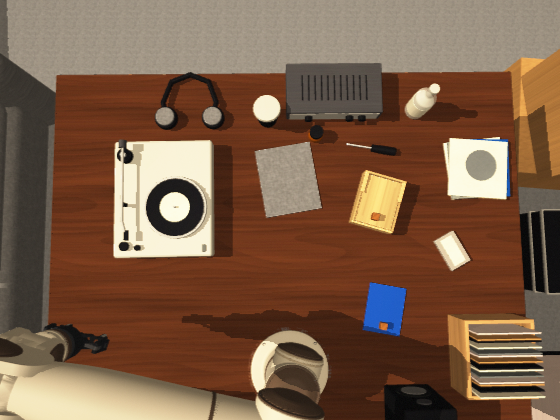

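View pics/wrist0.png

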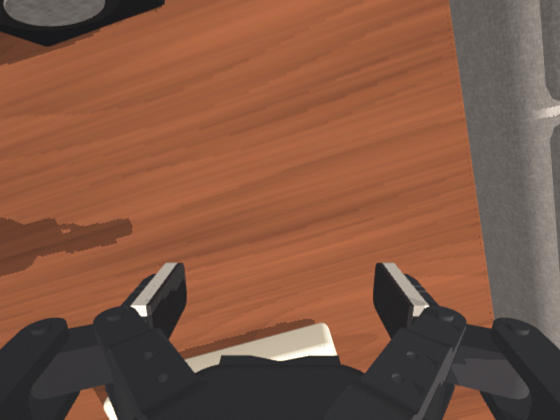

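```bash
cat > h.py <<'E'
import numpy as np,cv2,pickle
from scipy.spatial.transform import Rotation as R
def K(d):
    f=d["image"].shape[0]/2/np.tan(np.radians(d["fovy"]/2)); return np.array([[f,0,d["cx"]],[0,f,d["cy"]],[0,0,1.]])
def w2c(d,obs=None):
    if "world_to_cam" in d: return np.array(d["world_to_cam"])
    T=np.eye(4);T[:3,:3]=R.from_euler('xyz',obs["tcp_rot"],degrees=True).as_matrix();T[:3,3]=obs["ee_pos"]
    return np.linalg.inv(T@np.array(d["tool_from_camera"]))
def proj(d,P,obs=None):
    M=w2c(d,obs);P=np.atleast_2d(P);c=P@M[:3,:3].T+M[:3,3];u=c@K(d).T;return u[:,:2]/u[:,2:]
def back(d,uv,z,obs=None):
    M=w2c(d,obs);uv=np.atleast_2d(uv).astype(float)
    r=np.c_[uv,np.ones(len(uv))]@np.linalg.inv(K(d)).T@M[:3,:3];o=-M[:3,:3].T@M[:3,3]
    return o+r*((z-o[2])/r[:,2])[:,None]
def crop(d,x0,y0,x1,y1,s,name,pts=None):
    im=cv2.resize(d["image"][y0:y1,x0:x1,::-1],None,fx=s,fy=s,interpolation=cv2.INTER_CUBIC)
    for p in (pts if pts is not None else []):
        cv2.circle(im,(int((p[0]-x0+.5)*s),int((p[1]-y0+.5)*s)),2,(0,255,0),-1)
    cv2.imwrite("pics/"+name,im)
E
python3 - <<'E'
from h import *
t=pickle.load(open("top0.pkl","rb"));s=pickle.load(open("side0.pkl","rb"))
crop(t,340,160,420,240,7,"t_box.png")
crop(s,320,275,440,375,6,"s_box.png")
crop(t,240,130,340,225,6,"t_mat.png")
crop(t,105,130,225,265,5,"t_tt.png")
E
```

```text
(no output)
```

View pics/t_box.png

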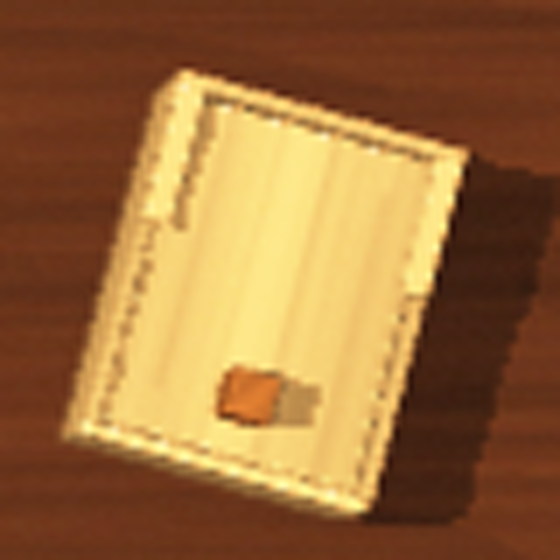

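View pics/s_box.png

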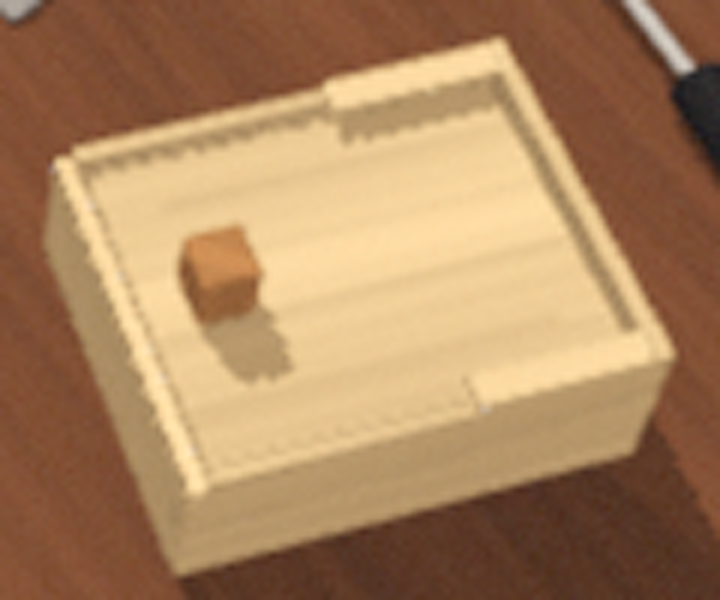

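View pics/t_mat.png

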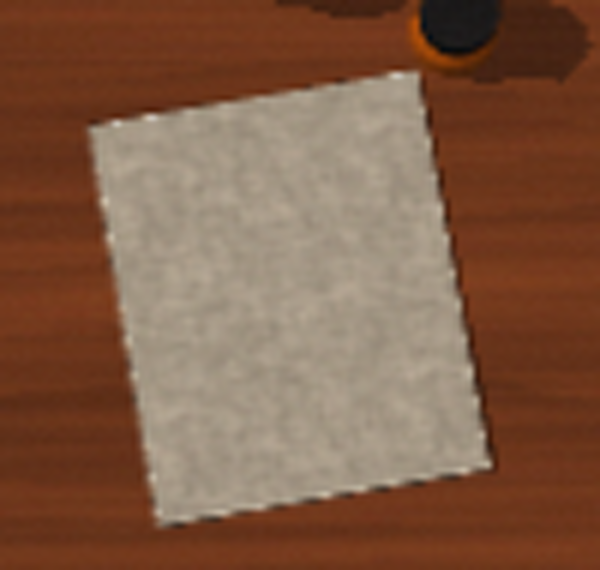

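View pics/t_tt.png

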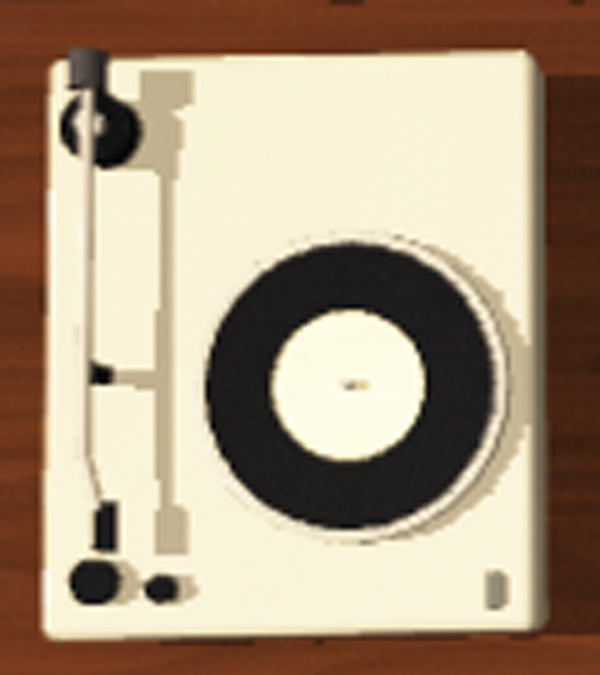

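```bash
cat > fit.py <<'E'
from h import *
from scipy.optimize import least_squares
t=pickle.load(open("top0.pkl","rb"));s=pickle.load(open("side0.pkl","rb"))
def tx(p,L):
    L=np.array(L)/1000.;c,n=np.cos(p[2]),np.sin(p[2])
    return np.c_[p[0]+c*L[:,0]-n*L[:,1],p[1]+n*L[:,0]+c*L[:,1],L[:,2]]
def fit(obs,p0):
    def r(p): return np.concatenate([ (proj(d,tx(p,L))-np.array(u)).ravel() for d,L,u in obs])
    q=least_squares(r,p0,loss="soft_l1");
    print("pose",np.round(q.x[:2]*1000,1),np.degrees(q.x[2]).round(2));print(np.round(r(q.x).reshape(-1,2),1).tolist());return q.x
def cp(a,x0,y0,k): return np.array(a)/k-0.5+[x0,y0]
if __name__=="__main__":
    ob=[(t,[[83,65,65],[83,-65,65],[-83,65,58],[-83,-65,58],[-50,0,81]],cp([[183,70],[468,150],[65,435],[368,516],[248,393]],340,160,7)),
     (s,[[83,65,65],[83,-65,65],[-83,65,58],[-83,-65,58],[-83,-65,0],[83,-65,0]],cp([[500,40],[675,355],[60,160],[203,490],[180,573],[632,455]],320,275,6))]
    b=back(t,cp([[248,393]],340,160,7),.081)[0];print(b)
    p=fit(ob,[b[0]+.05,b[1],-.3]); fit(ob[:1],p);fit(ob[1:],p)
    for c in (t,s):print()
    m=back(t,cp([[90,127],[418,72],[490,466],[160,525]],240,130,6),.004);print(np.round(m*1000,1).tolist(),m.mean(0))
    fit([(t,[[110,90,4],[110,-90,4],[-110,-90,4],[-110,90,4]],cp([[90,127],[418,72],[490,466],[160,525]],240,130,6))],[m[:,0].mean(),m[:,1].mean(),.15])
    # record circle
    a=np.linspace(0,2*np.pi,40,endpoint=False)
    im=t["image"].astype(int).sum(2)<200
    n,l,st,ce=cv2.connectedComponentsWithStats(im[170:245,143:210].astype(np.uint8))
    cc=[ (st[i].tolist(),(ce[i]+[143,170]).tolist()) for i in range(1,n) if st[i][4]>300];print(cc)
    for st_,c in cc:print(back(t,[c],.079))
    print("tt corners",np.round(back(t,cp([[50,58],[540,50],[540,632],[47,640]],105,130,5),.062)*1000).tolist())
E
python3 fit.py
```

```text
[ 0.46581031 -0.26342509  0.081     ]
pose [ 513.  -281.4] -16.72
[[0.1, -0.2], [-0.1, -0.2], [2.6, -0.7], [0.1, -0.7], [1.2, 0.2], [0.2, -0.2], [0.1, -0.2], [-0.5, -0.5], [-1.2, 0.3], [-0.6, 0.5], [0.1, -0.6]]
pose [ 512.  -279.5] -17.22
[[-0.2, -0.0], [-0.5, 0.4], [1.8, -0.6], [-0.8, -0.2], [0.4, 0.5]]
pose [ 513.3 -281.9] -16.61
[[0.4, -0.2], [0.5, -0.2], [-0.3, -0.4], [-0.8, 0.5], [-0.2, 0.6], [0.4, -0.6]]


[[687.0, 103.0, 4.0], [715.3, -74.2, 4.0], [501.0, -108.6, 4.0], [471.7, 67.6, 4.0]] [ 0.59372169 -0.00304346  0.004     ]
pose [593.8  -3.1] 9.24
[[-0.1, -0.3], [-0.0, -0.5], [0.3, 0.4], [-0.2, 0.3]]
[([3, 9, 58, 57, 1785], [174.54789915966387, 206.92885154061625])]
[[0.50005981 0.34210156 0.079     ]]
tt corners [[709.0, 533.0, 62.0], [711.0, 230.0, 62.0], [351.0, 230.0, 62.0], [351.0, 527.0, 62.0]]
```

```bash
python3 - <<'E'
from h import *
from workcell import bot
o=bot.get_obs();M=R.from_euler('xyz',o["tcp_rot"],degrees=True).as_matrix();print(M.round(3),bot.nose_length,o['q'])
print("jaw angle",np.degrees(np.arctan2(M[1,1],M[0,1])),"z ang",np.degrees(np.arctan2(M[1,2],M[0,2])))
E
```

```text
[[-0.     0.294  0.956]
 [-0.001  0.956 -0.294]
 [-1.    -0.001 -0.   ]] 0.017 [7.28809818e+01 5.00446030e+00 1.00467789e+01 9.50980203e+01
 8.47482139e-04 8.99977746e+01]
jaw angle 72.88320713292 z ang -17.116793693085633
```

Emit:
jog_arm:
  deltas:
    - {"x": 10, "y": -25, "z": 0}
    - {"x": 25, "y": -65, "z": 5}
    - {"x": 40, "y": -105, "z": 5}
    - {"x": 55, "y": -145, "z": 5}
    - {"x": 70, "y": -185, "z": 5}
    - {"x": 85, "y": -225, "z": 5}
    - {"x": 100, "y": -265, "z": 5}
    - {"x": 115, "y": -305, "z": 5}
    - {"x": 130, "y": -345, "z": 5}
    - {"x": 145, "y": -385, "z": 5}

```text
validation failed for argument at $.de...
```

```bash
python3 -c "
from workcell import bot
o=bot.get_obs();print(o['q'].round(1),o['ee_pos'],o['tcp_rot'],o['time'])"
```

```text
[72.9  5.  10.  95.1  0.  90. ] [0.16185321 0.52550485 0.24775714] [ -90.87389393   89.94429189 -107.99068721] 0.15
```

Emit:
jog_arm:
  deltas:
    - {"x": 10, "y": -25, "z": 0, "twist": 0, "fingers": 0.6}
    - {"x": 25, "y": -65, "z": 5, "twist": 0, "fingers": 0.6}
    - {"x": 40, "y": -105, "z": 5, "twist": 0, "fingers": 0.6}
    - {"x": 55, "y": -145, "z": 5, "twist": 0, "fingers": 0.6}
    - {"x": 70, "y": -185, "z": 5, "twist": 0, "fingers": 0.6}
    - {"x": 85, "y": -225, "z": 5, "twist": 0, "fingers": 0.6}
    - {"x": 100, "y": -265, "z": 5, "twist": 0, "fingers": 0.6}
    - {"x": 115, "y": -305, "z": 5, "twist": 0, "fingers": 0.6}
    - {"x": 130, "y": -345, "z": 5, "twist": 0, "fingers": 0.6}
    - {"x": 145, "y": -385, "z": 5, "twist": 0, "fingers": 0.6}

```text
time: 1.15
ee_pos: [0.3069, 0.1389, 0.2527]
tcp_rot: [-57.4, 90.0, -74.5]
wrist_force: [1.4, 1.3, 0.7]
opening: 0.0512
```

```bash
python3 -c "
from workcell import bot
o=bot.get_obs();print(o['q'].round(1),o['ee_pos'],o['tcp_rot'],o['time'])"
```

```text
[ 24.4 -23.7 -14.3  99.4  -0.   41.5] [0.30691511 0.13886463 0.25274268] [-57.3654412   89.95443174 -74.4580801 ] 1.15
```

Emit:
jog_arm:
  deltas:
    - {"x": 15, "y": -40, "z": 0, "twist": 0, "fingers": 0.5}
    - {"x": 30, "y": -80, "z": 0, "twist": 0, "fingers": 0.5}
    - {"x": 45, "y": -120, "z": -5, "twist": 0, "fingers": 0.5}
    - {"x": 60, "y": -160, "z": -10, "twist": 0, "fingers": 0.5}
    - {"x": 75, "y": -200, "z": -15, "twist": 0, "fingers": 0.5}
    - {"x": 90, "y": -245, "z": -20, "twist": 0, "fingers": 0.5}
    - {"x": 105, "y": -290, "z": -25, "twist": 0, "fingers": 0.5}
    - {"x": 120, "y": -335, "z": -30, "twist": 0, "fingers": 0.5}
    - {"x": 135, "y": -375, "z": -35, "twist": 0, "fingers": 0.5}
    - {"x": 148, "y": -401, "z": -40, "twist": 0, "fingers": 0.5}

```text
time: 2.15
ee_pos: [0.455, -0.2648, 0.2119]
tcp_rot: [-106.8, 90.0, -124.0]
wrist_force: [0.8, 1.0, 0.2]
opening: 0.0429
```

Emit:
jog_arm:
  deltas:
    - {"x": 0, "y": 0, "z": 0, "twist": 0, "fingers": 0.5}
    - {"x": 0, "y": 0, "z": 0, "twist": 0, "fingers": 0.5}

```text
time: 2.35
ee_pos: [0.4546, -0.2651, 0.211]
tcp_rot: [-174.3, 89.9, 168.5]
wrist_force: [0.0, 0.8, -0.1]
opening: 0.0426
```

```bash
cat > snap.py <<'E'
import sys;from h import *;from workcell import bot,viewer
n,tag=sys.argv[1:3]
o=bot.get_obs();d=viewer.camera(n);pickle.dump((d,o),open(tag+".pkl","wb"));cv2.imwrite(f"pics/{tag}.png",d["image"][:,:,::-1])
M=R.from_euler('xyz',o["tcp_rot"],degrees=True).as_matrix()
print(o['q'].round(1),(o['ee_pos']*1000).round(1),"jaw",np.degrees(np.arctan2(M[1,1],M[0,1])).round(2),"down",M[2,0].round(4),o['wrist_force'].round(2),o['torque'].round(3),o['opening'],o['time'])
E
python3 snap.py wrist w1
```

```text
[-30.2   1.2   2.   90.9  -0.  -13. ] [ 454.6 -265.1  211. ] jaw 72.73 down -1.0 [ 0.05  0.76 -0.08] [ 0.024  0.008 -0.048] 0.042634238157313514 2.35
```

View pics/w1.png

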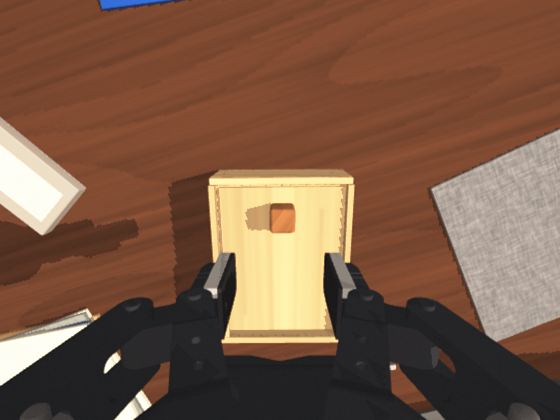

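```bash
python3 - <<'E'
from h import *
d,o=pickle.load(open("w1.pkl","rb"));crop(d,200,160,365,260,4,"w1a.png")
E
```

```text
(no output)
```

View pics/w1a.png

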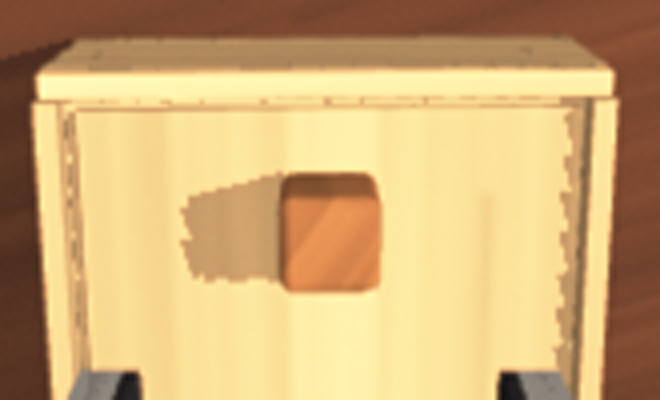

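```bash
python3 - <<'E'
from h import *
d,o=pickle.load(open("w1.pkl","rb"))
from fit import cp
def b(p,z): return back(d,cp(p,200,160,4),z,o)*1000
k=b([[283,197],[380,197],[380,290],[283,290]],.081);print(k.round(1).tolist(),k.mean(0))
e=k[1]-k[0];e2=k[2]-k[3];f=k[3]-k[0];print(np.degrees([np.arctan2(v[1],v[0]) for v in(e,e2,f)]),np.linalg.norm(e),np.linalg.norm(f))
l=b([[38,72],[613,72]],.056);e=l[1]-l[0];print(l,np.degrees(np.arctan2(e[1],e[0])),np.linalg.norm(e),l.mean(0))
r=b([[33,103],[617,100]],.060);e=r[1]-r[0];print(r,np.degrees(np.arctan2(e[1],e[0])),np.linalg.norm(e),r.mean(0))
E
```

```text
[[450.4, -271.7, 81.0], [456.4, -252.4, 81.0], [476.0, -258.2, 81.0], [469.9, -277.9, 81.0]] [ 463.1599916 -265.0492043   81.       ]
[ 72.70661449  72.70414533 -17.73141979] 20.218924876493475 20.48625201973652
[[ 412.855705   -317.70453342   56.        ]
 [ 450.93086768 -195.38574185   56.        ]] 72.70977792187223 128.1077858106375 [ 431.89328634 -256.54513763   56.        ]
[[ 418.63395907 -320.15498143   60.        ]
 [ 456.35358684 -196.72245889   60.        ]] 73.007421313403 129.06726130537527 [ 437.49377295 -258.43872016   60.        ]
```

Emit:
jog_arm:
  deltas:
    - {"x": 9, "y": -0.5, "z": -20, "twist": 0, "fingers": 0.5}
    - {"x": 9, "y": -0.5, "z": -55, "twist": 0, "fingers": 0.5}
    - {"x": 9.3, "y": -0.5, "z": -90, "twist": 0, "fingers": 0.5}
    - {"x": 9.3, "y": -0.5, "z": -115, "twist": 0, "fingers": 0.5}
    - {"x": 9.3, "y": -0.5, "z": -128, "twist": 0, "fingers": 0.5}
    - {"x": 9.3, "y": -0.5, "z": -134, "twist": 0, "fingers": 0.5}
    - {"x": 9.3, "y": -0.5, "z": -134, "twist": 0, "fingers": 0.5}
    - {"x": 9.3, "y": -0.5, "z": -134, "twist": 0, "fingers": 0.5}

```text
time: 3.2
ee_pos: [0.4646, -0.2652, 0.0791]
tcp_rot: [-47.5, 89.9, -64.7]
wrist_force: [0.3, -0.3, -0.2]
opening: 0.0429
```

```bash
python3 snap.py wrist w2; python3 snap.py side s2;python3 - <<'E'
from h import *
d,o=pickle.load(open("s2.pkl","rb"));crop(d,310,250,440,375,4,"s2a.png")
E
```

```text
[-29.7   3.  -10.7  76.2  -0.  -12.5] [ 464.6 -265.2   79.1] jaw 72.8 down -1.0 [ 0.32 -0.27 -0.21] [-0.005 -0.046  0.   ] 0.04286463304849978 3.2
[-29.7   3.  -10.7  76.2  -0.  -12.5] [ 464.6 -265.3   79.1] jaw 72.79 down -1.0 [ 0.55 -0.2   0.16] [ 0.005 -0.005 -0.04 ] 0.04260314167370151 3.25
```

View pics/w2.png

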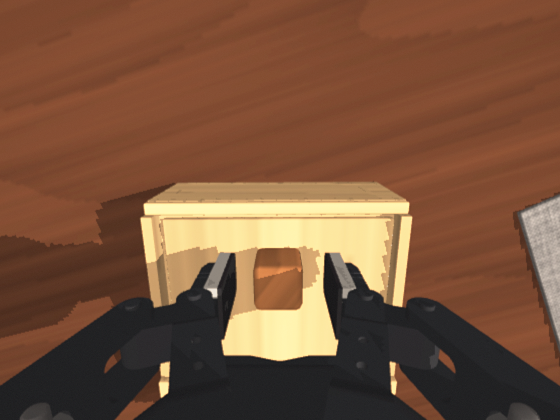

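View pics/s2a.png

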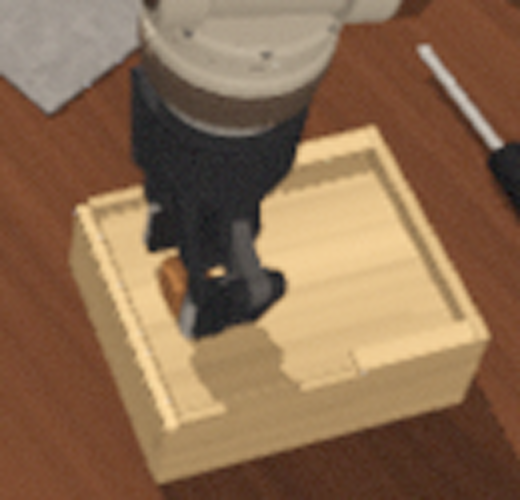

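```bash
python3 - <<'E'
from h import *
d,o=pickle.load(open("w2.pkl","rb"))
p=o["ee_pos"].copy();p[2]=.081;print(proj(d,p,o))
crop(d,200,170,360,330,4,"w2a.png",proj(d,p,o))
E
```

```text
[[279.30755995 292.18232643]]
```

View pics/w2a.png

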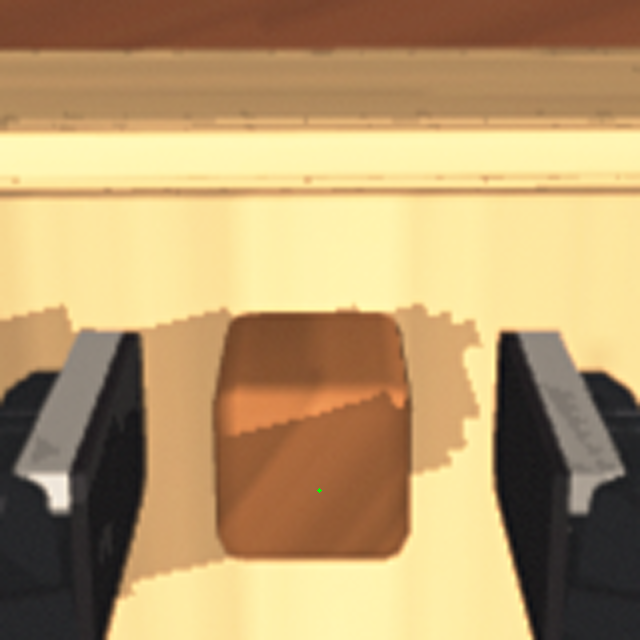

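Emit:
jog_arm:
  deltas:
    - {"x": -2, "y": 0, "z": -1.5, "twist": 0, "fingers": 0.45}
    - {"x": -2, "y": 0, "z": -2, "twist": 0, "fingers": 0.4}
    - {"x": -2, "y": 0, "z": -2, "twist": 0, "fingers": 0.3}
    - {"x": -2, "y": 0, "z": -2, "twist": 0, "fingers": 0.2}
    - {"x": -2, "y": 0, "z": -2, "twist": 0, "fingers": 0.2}
    - {"x": -2, "y": 0, "z": -2, "twist": 0, "fingers": 0.2}
  grip_force: 25

```text
time: 3.9
ee_pos: [0.4627, -0.2654, 0.0772]
tcp_rot: [-41.7, 89.9, -58.9]
wrist_force: [-0.8, -0.6, 3.2]
opening: 0.0213
```

```bash
python3 snap.py wrist w3
```

```text
[-29.8   2.8 -11.1  76.   -0.  -12.6] [ 462.7 -265.4   77.2] jaw 72.78 down -1.0 [-0.76 -0.64  3.19] [ 0.036  0.095 -0.064] 0.021299257194932697 3.9
```

View pics/w3.png

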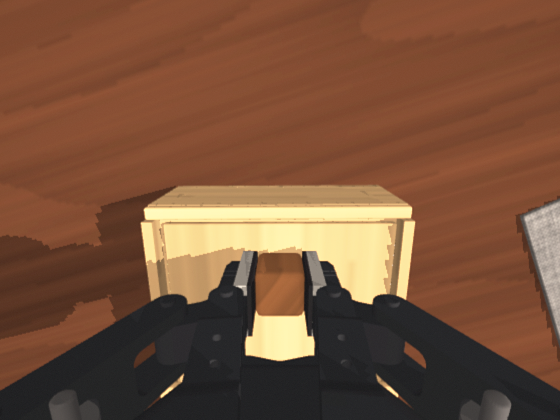

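Emit:
jog_arm:
  deltas:
    - {"x": 0, "y": 0, "z": 1, "twist": 0, "fingers": 0.2}
    - {"x": 0, "y": 0, "z": 2.5, "twist": 0, "fingers": 0.2}
    - {"x": 0, "y": 0, "z": 4, "twist": 0, "fingers": 0.2}
    - {"x": 0, "y": 0, "z": 5.5, "twist": 0, "fingers": 0.2}
    - {"x": 0, "y": 0, "z": 7, "twist": 0, "fingers": 0.2}
    - {"x": 0, "y": 0, "z": 7, "twist": 0, "fingers": 0.2}
    - {"x": 0, "y": 0, "z": 7, "twist": 0, "fingers": 0.2}

```text
time: 4.65
ee_pos: [0.4627, -0.2653, 0.0841]
tcp_rot: [-41.8, 89.9, -59.0]
wrist_force: [1.4, -0.4, -3.0]
opening: 0.0216
```

```bash
python3 snap.py wrist w4;python3 snap.py side s4;python3 - <<'E'
from h import *
d,o=pickle.load(open("s4.pkl","rb"));crop(d,310,250,440,375,5,"s4a.png")
E
```

```text
[-29.8   2.7 -10.5  76.7  -0.  -12.6] [ 462.7 -265.3   84.1] jaw 72.79 down -1.0 [ 1.44 -0.38 -3.04] [ 0.117 -0.118  0.053] 0.021563750469940888 4.65
[-29.8   2.7 -10.5  76.7  -0.  -12.6] [ 462.6 -265.3   84.1] jaw 72.78 down -1.0 [ 1.46 -0.35 -3.41] [ 0.094 -0.121  0.076] 0.021473981466451266 4.7
```

View pics/w4.png

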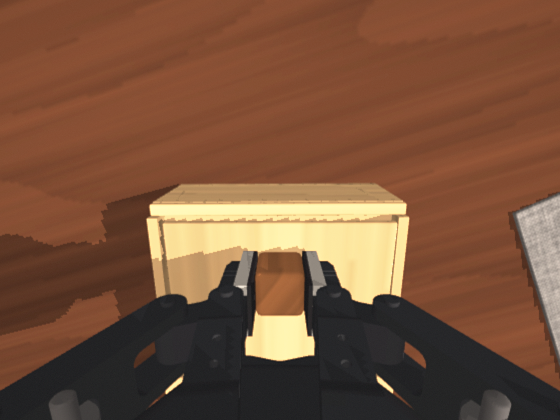

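View pics/s4a.png

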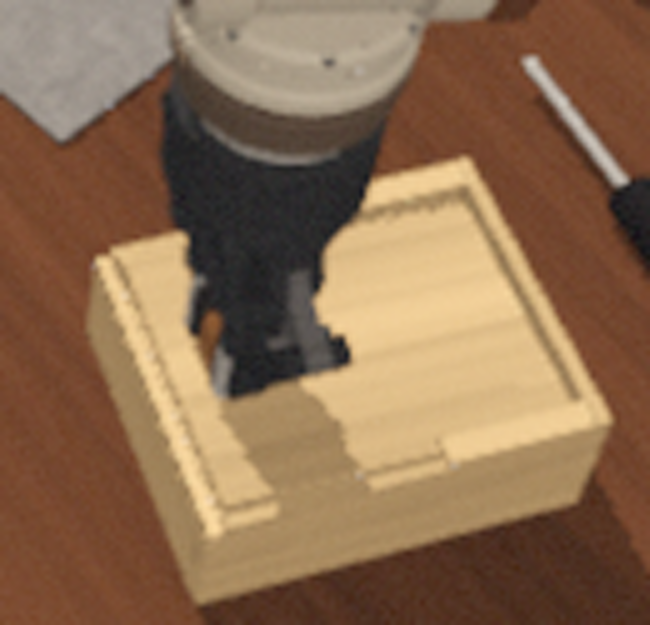

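Emit:
jog_arm:
  deltas:
    - {"x": -1.9, "y": 0.6, "z": 0.3, "twist": 0, "fingers": 0.2}
    - {"x": -3.8, "y": 1.2, "z": 0.3, "twist": 0, "fingers": 0.2}
    - {"x": -5.7, "y": 1.8, "z": 0.3, "twist": 0, "fingers": 0.2}
    - {"x": -7.6, "y": 2.4, "z": 0.3, "twist": 0, "fingers": 0.2}
    - {"x": -9.6, "y": 3, "z": 0.3, "twist": 0, "fingers": 0.2}
    - {"x": -11.5, "y": 3.6, "z": 0.3, "twist": 0, "fingers": 0.2}

```text
time: 5.35
ee_pos: [0.4509, -0.2617, 0.0844]
tcp_rot: [-44.2, 89.9, -61.4]
wrist_force: [0.9, -0.2, -4.0]
opening: 0.0215
```

```bash
python3 snap.py wrist w5;python3 - <<'E'
from h import *
d,o=pickle.load(open("w5.pkl","rb"));crop(d,130,170,430,330,2.5,"w5a.png")
E
```

```text
[-30.1   1.  -12.2  76.7  -0.  -12.9] [ 450.9 -261.7   84.4] jaw 72.78 down -1.0 [ 0.9  -0.23 -4.02] [ 0.054 -0.066 -0.034] 0.021541058321702125 5.35
```

View pics/w5a.png

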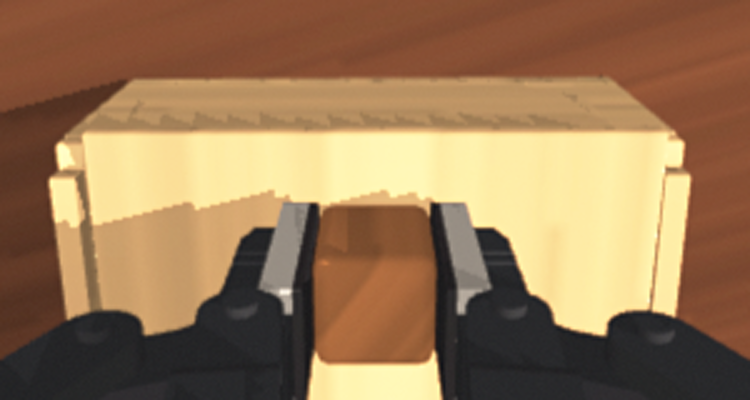

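Emit:
jog_arm:
  deltas:
    - {"x": -2.9, "y": 0.9, "z": 0, "twist": 0, "fingers": 0.2}
    - {"x": -5.7, "y": 1.8, "z": 0, "twist": 0, "fingers": 0.2}
    - {"x": -8.6, "y": 2.7, "z": 0, "twist": 0, "fingers": 0.2}
    - {"x": -11.5, "y": 3.6, "z": 0, "twist": 0, "fingers": 0.2}
    - {"x": -14.4, "y": 4.5, "z": 0, "twist": 0, "fingers": 0.2}
    - {"x": -17.2, "y": 5.3, "z": 0, "twist": 0, "fingers": 0.2}
    - {"x": -20, "y": 6.2, "z": 0, "twist": 0, "fingers": 0.2}
    - {"x": -23, "y": 7.1, "z": 0, "twist": 0, "fingers": 0.2}

```text
time: 6.2
ee_pos: [0.4275, -0.2544, 0.0845]
tcp_rot: [-46.5, 89.9, -63.7]
wrist_force: [-0.4, -0.3, -1.2]
opening: 0.0215
```

Emit:
jog_arm:
  deltas:
    - {"x": -3.8, "y": 1.2, "z": 0.2, "twist": 0, "fingers": 0.2}
    - {"x": -7.6, "y": 2.4, "z": 0.4, "twist": 0, "fingers": 0.2}
    - {"x": -11.5, "y": 3.6, "z": 0.6, "twist": 0, "fingers": 0.2}
    - {"x": -15.3, "y": 4.7, "z": 0.8, "twist": 0, "fingers": 0.2}
    - {"x": -19, "y": 5.9, "z": 1, "twist": 0, "fingers": 0.2}
    - {"x": -23, "y": 7.1, "z": 1, "twist": 0, "fingers": 0.2}
    - {"x": -27, "y": 8.4, "z": 1, "twist": 0, "fingers": 0.2}
    - {"x": -31, "y": 9.6, "z": 1, "twist": 0, "fingers": 0.2}
    - {"x": -34, "y": 10.5, "z": 1, "twist": 0, "fingers": 0.2}
    - {"x": -36, "y": 11.1, "z": 1, "twist": 0, "fingers": 0.2}

```text
time: 7.2
ee_pos: [0.3912, -0.2433, 0.0856]
tcp_rot: [-42.9, 89.9, -60.1]
wrist_force: [-0.1, -0.1, -1.3]
opening: 0.0215
```

```bash
python3 snap.py wrist w6;python3 snap.py side s6;python3 - <<'E'
from h import *
d,o=pickle.load(open("s6.pkl","rb"));crop(d,290,250,440,375,5,"s6a.png")
E
```

```text
[-31.9  -7.4 -20.   77.2  -0.  -14.6] [ 391.2 -243.3   85.6] jaw 72.78 down -1.0 [-0.13 -0.15 -1.26] [-0.047  0.029  0.004] 0.02147341941418568 7.2
[-31.9  -7.4 -20.1  77.3  -0.  -14.6] [ 391.1 -243.2   85.6] jaw 72.77 down -1.0 [ 0.13  0.41 -0.57] [ 0.011  0.054 -0.092] 0.02165332800378517 7.25
```

View pics/s6a.png

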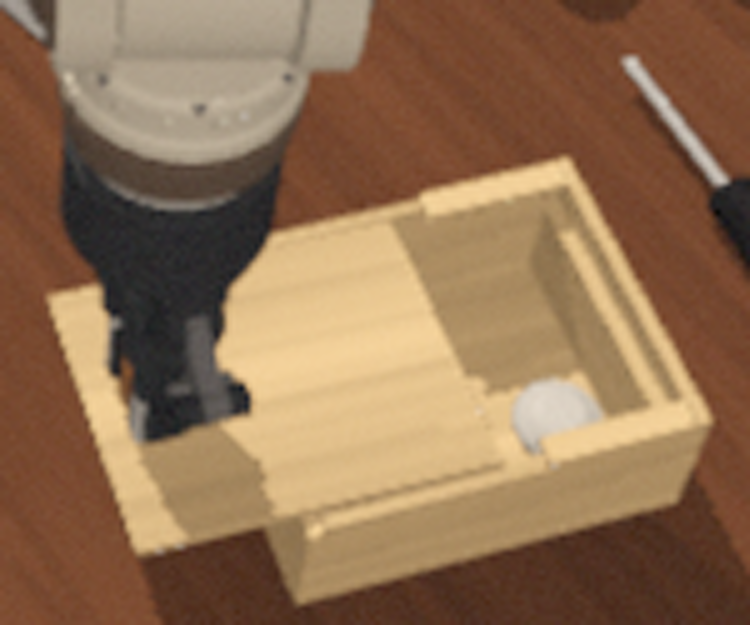

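Emit:
jog_arm:
  deltas:
    - {"x": 0, "y": 0, "z": 5, "twist": 0, "fingers": 0.2}
    - {"x": 0, "y": 0, "z": 15, "twist": 0, "fingers": 0.2}
    - {"x": -4, "y": 1, "z": 30, "twist": 0, "fingers": 0.2}
    - {"x": -4, "y": 1, "z": 50, "twist": 0, "fingers": 0.2}
    - {"x": 0, "y": 10, "z": 70, "twist": 2, "fingers": 0.2}
    - {"x": 8, "y": 25, "z": 80, "twist": 5, "fingers": 0.2}
    - {"x": 20, "y": 45, "z": 85, "twist": 9, "fingers": 0.2}
    - {"x": 40, "y": 70, "z": 85, "twist": 13, "fingers": 0.2}
    - {"x": 60, "y": 100, "z": 85, "twist": 17, "fingers": 0.2}
    - {"x": 80, "y": 130, "z": 85, "twist": 21, "fingers": 0.2}

```text
time: 8.3
ee_pos: [0.4722, -0.1123, 0.1717]
tcp_rot: [-31.8, 89.9, -27.9]
wrist_force: [-0.2, -0.3, -0.8]
opening: 0.0217
```

```bash
python3 snap.py side s7
```

```text
[-13.4  -4.9  -8.2  86.5  -0.  -17.3] [ 472.2 -112.3  171.7] jaw 93.91 down -1.0 [-0.25 -0.32 -0.76] [-0.06  -0.027 -0.027] 0.021658537659045567 8.3
```

View pics/s7.png

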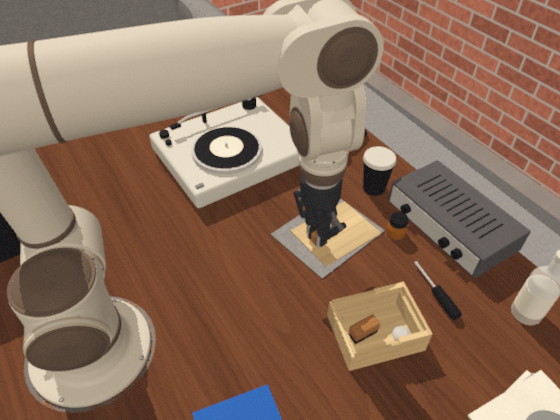

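Emit:
jog_arm:
  deltas:
    - {"x": 20, "y": 28, "z": 0, "twist": 2, "fingers": 0.2}
    - {"x": 45, "y": 63, "z": -10, "twist": 5.3, "fingers": 0.2}
    - {"x": 66, "y": 92, "z": -30, "twist": 5.3, "fingers": 0.2}
    - {"x": 72, "y": 101, "z": -60, "twist": 5.3, "fingers": 0.2}
    - {"x": 72, "y": 101, "z": -90, "twist": 5.3, "fingers": 0.2}
    - {"x": 72, "y": 101, "z": -115, "twist": 5.3, "fingers": 0.2}
    - {"x": 72, "y": 101, "z": -125, "twist": 5.3, "fingers": 0.2}
    - {"x": 72, "y": 101, "z": -125, "twist": 5.3, "fingers": 0.2}
    - {"x": 72, "y": 101, "z": -125, "twist": 5.3, "fingers": 0.2}

```text
time: 9.25
ee_pos: [0.5471, -0.0081, 0.0479]
tcp_rot: [2.6, 89.7, 12.2]
wrist_force: [-0.8, -0.8, -1.1]
opening: 0.0215
```

```bash
python3 snap.py wrist w8;python3 snap.py side s8;python3 snap.py top t8;python3 - <<'E'
from h import *
d,o=pickle.load(open("s8.pkl","rb"));crop(d,260,170,400,290,5,"s8a.png")
d,o=pickle.load(open("t8.pkl","rb"));crop(d,240,130,340,225,6,"t8a.png")
E
```

```text
[ -0.9   5.3 -11.8  72.6   0.1 -10.4] [547.1  -8.1  47.9] jaw 99.57 down -1.0 [-0.76 -0.77 -1.05] [-0.04   0.035  0.057] 0.02152378238598833 9.25
[ -0.9   5.3 -11.8  72.6   0.1 -10.4] [547.3  -8.1  48.2] jaw 99.57 down -1.0 [ 0.04 -0.6  -0.07] [-0.037  0.056  0.06 ] 0.02155005317514704 9.3
[ -0.9   5.3 -11.8  72.6   0.1 -10.5] [547.4  -8.1  48.3] jaw 99.58 down -1.0 [-0.69  0.47 -0.97] [ 0.008  0.077 -0.018] 0.02161354819613973 9.35
```

View pics/w8.png

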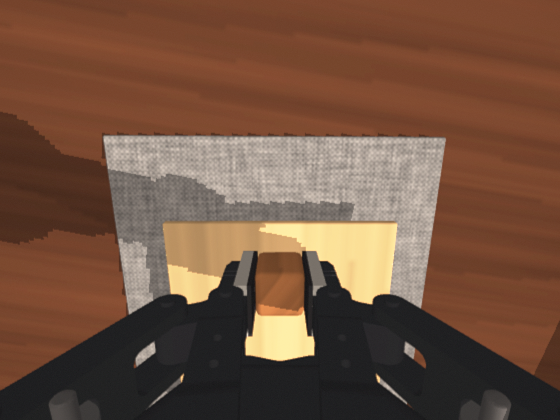

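View pics/s8a.png

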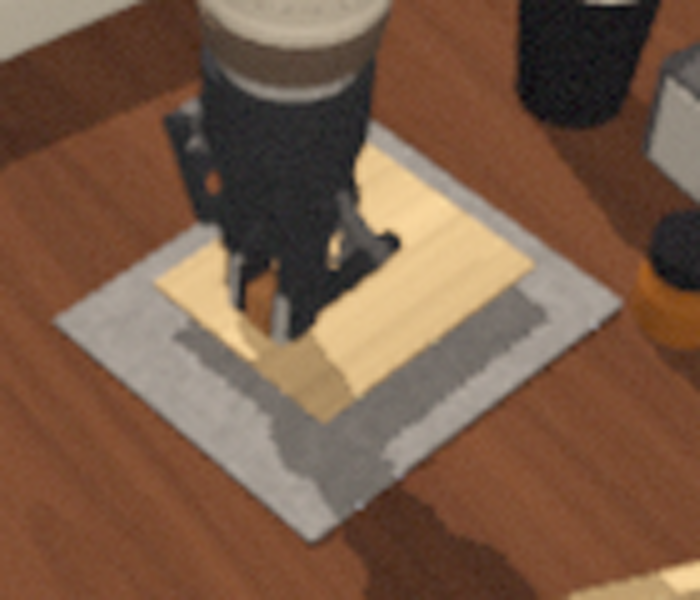

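View pics/t8a.png

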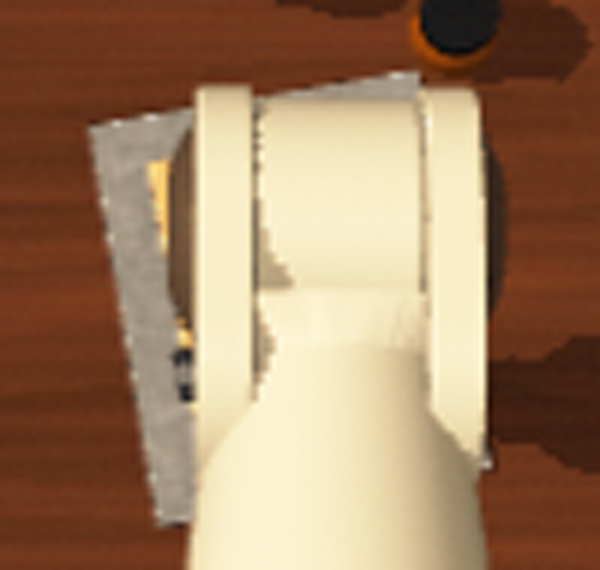

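```bash
python3 - <<'E'
from h import *
d,o=pickle.load(open("w8.pkl","rb"))
m=back(d,[[103,135.5],[446,137.5]],.004,o)*1000;e=m[1]-m[0];a=np.arctan2(e[1],e[0])-np.pi/2
c=m.mean(0)[:2]+110*np.array([np.cos(a),np.sin(a)]);print(m.round(1),np.degrees(a),np.linalg.norm(e),c)
k=back(d,[[163,223],[397,223]],.029,o)*1000;e=k[1]-k[0];a=np.arctan2(e[1],e[0])-np.pi/2
print(k.round(1),np.degrees(a),np.linalg.norm(e),k.mean(0)[:2]+75*np.array([np.cos(a),np.sin(a)]))
E
```

```text
[[ 499.  -107.7    4. ]
 [ 470.6   67.4    4. ]] 9.230158737977792 177.38012384034488 [593.38252253  -2.52662058]
[[531.9 -65.9  29. ]
 [513.5  43.8  29. ]] 9.537791171529715 111.16857939926051 [596.6705257    1.36435183]
```

Emit:
jog_arm:
  deltas:
    - {"x": -3, "y": -3.2, "z": -3, "twist": -0.3, "fingers": 0.2}
    - {"x": -3, "y": -3.2, "z": -7, "twist": -0.3, "fingers": 0.2}
    - {"x": -3, "y": -3.2, "z": -11, "twist": -0.3, "fingers": 0.2}
    - {"x": -3, "y": -3.2, "z": -13, "twist": -0.3, "fingers": 0.2}
    - {"x": -3, "y": -3.2, "z": -14, "twist": -0.3, "fingers": 0.2}
    - {"x": -3, "y": -3.2, "z": -14, "twist": -0.3, "fingers": 0.2}

```text
time: 10.0
ee_pos: [0.5442, -0.0112, 0.0338]
tcp_rot: [1.9, 89.7, 11.2]
wrist_force: [-0.3, -0.3, -0.7]
opening: 0.0215
```

Emit:
jog_arm:
  deltas:
    - {"x": 0, "y": 0, "z": -1, "twist": 0, "fingers": 0.2}
    - {"x": 0, "y": 0, "z": -2, "twist": 0, "fingers": 0.2}
    - {"x": 0, "y": 0, "z": -2.5, "twist": 0, "fingers": 0.2}
    - {"x": 0, "y": 0, "z": -2.5, "twist": 0, "fingers": 0.2}

```text
time: 10.4
ee_pos: [0.5442, -0.0112, 0.0315]
tcp_rot: [1.3, 89.7, 10.6]
wrist_force: [-1.5, -0.2, 1.4]
opening: 0.0216
```

```bash
python3 snap.py side s9;python3 - <<'E'
from h import *
d,o=pickle.load(open("s9.pkl","rb"));crop(d,260,170,400,290,5,"s9a.png")
E
```

```text
[ -1.2   5.4 -13.5  70.7   0.1 -10.5] [544.2 -11.2  31.5] jaw 99.28 down -1.0 [-1.54 -0.22  1.41] [0.015 0.03  0.023] 0.021614436411178203 10.4
```

View pics/s9a.png

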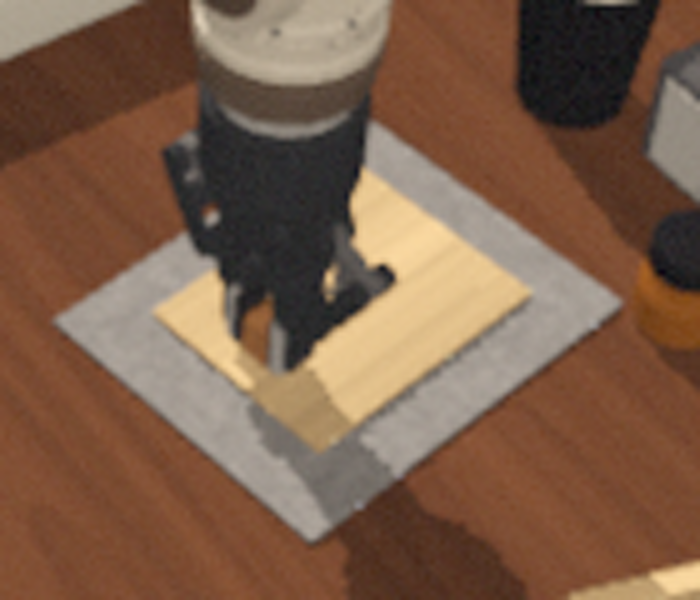

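Emit:
jog_arm:
  deltas:
    - {"x": 0, "y": 0, "z": -0.7, "twist": 0, "fingers": 0.2}
    - {"x": 0, "y": 0, "z": -0.7, "twist": 0, "fingers": 0.28}
    - {"x": 0, "y": 0, "z": -0.7, "twist": 0, "fingers": 0.35}
    - {"x": 0, "y": 0, "z": -0.7, "twist": 0, "fingers": 0.45}
    - {"x": 0, "y": 0, "z": -0.7, "twist": 0, "fingers": 0.5}
    - {"x": 0, "y": 0, "z": 5, "twist": 0, "fingers": 0.5}
    - {"x": 0, "y": 0, "z": 20, "twist": 0, "fingers": 0.5}
    - {"x": 0, "y": 0, "z": 50, "twist": 0, "fingers": 0.5}
    - {"x": 0, "y": 0, "z": 85, "twist": 0, "fingers": 0.5}
    - {"x": 0, "y": 0, "z": 120, "twist": 0, "fingers": 0.5}

```text
time: 11.45
ee_pos: [0.5441, -0.0112, 0.1541]
tcp_rot: [-0.1, 89.6, 9.2]
wrist_force: [0.9, -0.4, 0.3]
opening: 0.0425
```

```bash
python3 snap.py wrist w10;python3 snap.py side s10; python3 - <<'E'
from h import *
d,o=pickle.load(open("s10.pkl","rb"));crop(d,320,275,440,375,6,"s10a.png")
E
```

```text
[ -1.2   3.   -2.5  84.2   0.1 -10.5] [544.1 -11.2 154.1] jaw 99.28 down -1.0 [ 0.88 -0.38  0.29] [ 0.003 -0.007  0.047] 0.042479311326137234 11.45
[ -1.2   2.8  -2.   84.5   0.1 -10.5] [546.  -11.2 160.6] jaw 99.28 down -0.9999 [-0.83  0.53  4.8 ] [-0.023  0.003 -0.024] 0.04263574107726579 11.5
```

View pics/w10.png

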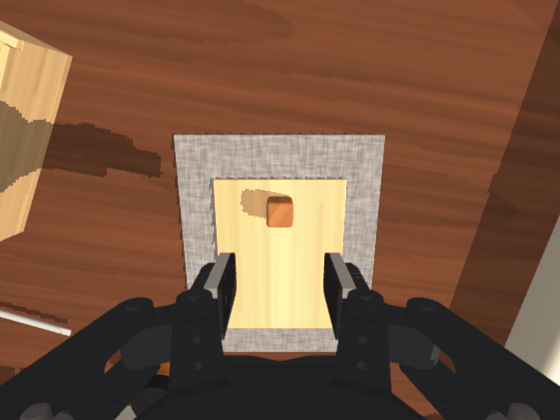

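View pics/s10.png

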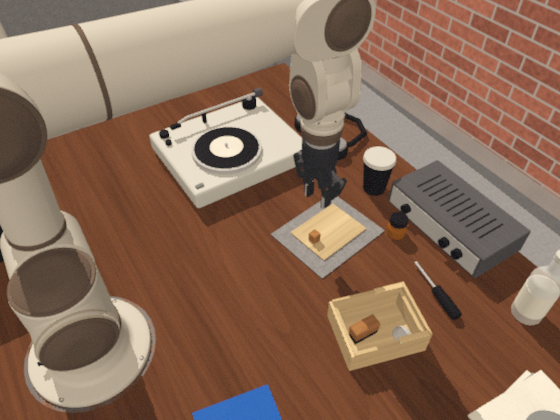

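View pics/s10a.png

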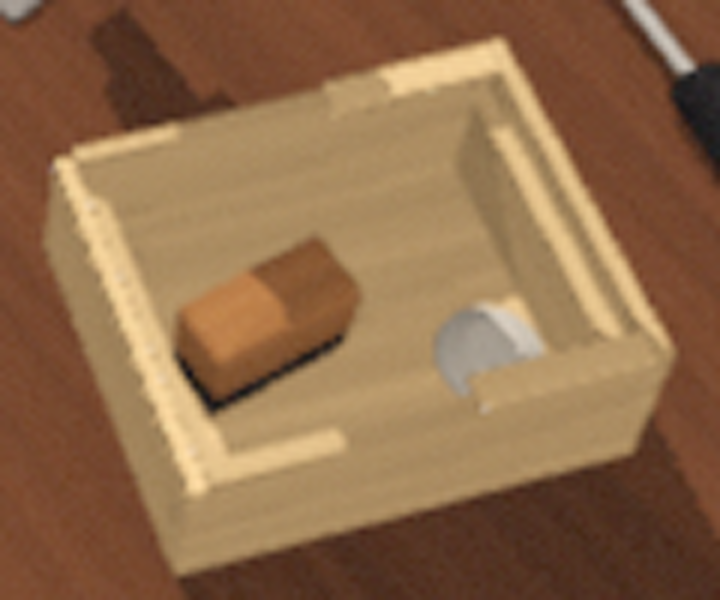

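```bash
python3 - <<'E'
from h import *
from fit import cp
d,o=pickle.load(open("s10.pkl","rb"))
m=back(d,cp([[178,312],[213,360],[358,290],[318,237]],320,275,6),.044)*1000;print(m.round(1),m.mean(0))
for a,b in((0,1),(3,2),(0,3),(1,2)):
  e=m[b]-m[a];print(np.degrees(np.arctan2(e[1],e[0])),np.linalg.norm(e))
E
```

```text
[[ 456.3 -259.9   44. ]
 [ 454.9 -280.5   44. ]
 [ 512.9 -285.9   44. ]
 [ 514.9 -262.6   44. ]] [ 484.73890371 -272.2207968    44.        ]
-93.78278994042061 20.59902161591325
-94.79915622573648 23.411943603637415
-2.5562269664414483 58.67107336858077
-5.310512522303757 58.26305870170131
```

Emit:
jog_arm:
  deltas:
    - {"x": -5, "y": -20, "z": 10, "twist": 0, "fingers": 0.6}
    - {"x": -15, "y": -50, "z": 20, "twist": -2, "fingers": 0.6}
    - {"x": -25, "y": -90, "z": 30, "twist": -4, "fingers": 0.6}
    - {"x": -35, "y": -130, "z": 30, "twist": -6, "fingers": 0.6}
    - {"x": -45, "y": -170, "z": 30, "twist": -8, "fingers": 0.6}
    - {"x": -55, "y": -210, "z": 30, "twist": -10, "fingers": 0.6}
    - {"x": -65, "y": -240, "z": 30, "twist": -12, "fingers": 0.6}
    - {"x": -70, "y": -260, "z": 20, "twist": -13.3, "fingers": 0.6}
    - {"x": -70, "y": -262, "z": 10, "twist": -13.3, "fingers": 0.6}
    - {"x": -70, "y": -262, "z": 10, "twist": -13.3, "fingers": 0.6}

```text
time: 12.55
ee_pos: [0.4758, -0.2732, 0.1671]
tcp_rot: [-2.1, 89.3, -6.1]
wrist_force: [-0.5, 0.8, -0.2]
opening: 0.0515
```

Emit:
jog_arm:
  deltas:
    - {"x": 0, "y": 0, "z": 0, "twist": 0, "fingers": 0.6}
    - {"x": 0, "y": 0, "z": 0, "twist": 0, "fingers": 0.6}

```text
time: 12.75
ee_pos: [0.4761, -0.2723, 0.1675]
tcp_rot: [-1.5, 89.3, -5.5]
wrist_force: [-0.2, 0.9, 0.2]
opening: 0.051
```

```bash
python3 snap.py wrist w11; python3 - <<'E'
from h import *
d,o=pickle.load(open("w11.pkl","rb"));crop(d,190,140,390,320,3.5,"w11a.png")
E
```

```text
[-29.9   3.2  -0.7  85.4   0.3 -25.9] [ 476.1 -272.3  167.5] jaw 86.02 down -0.9999 [-0.24  0.9   0.17] [-0.008  0.043  0.001] 0.05101889558657678 12.75
```

View pics/w11a.png

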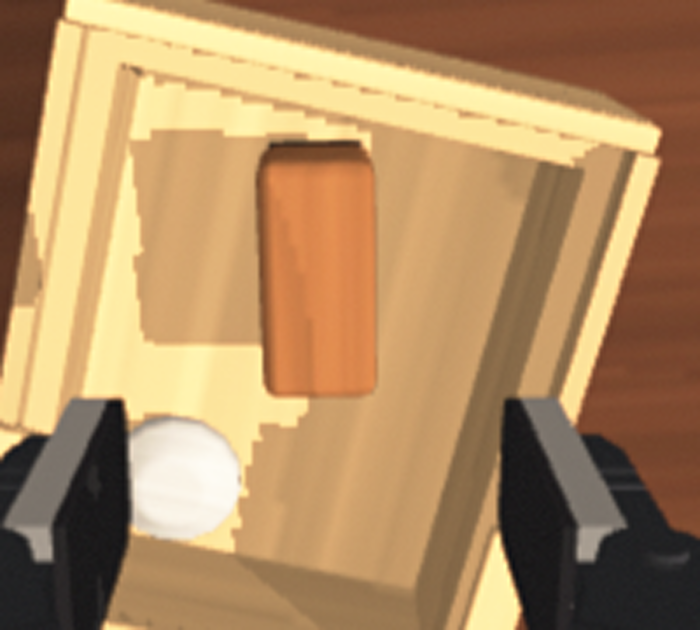

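```bash
python3 - <<'E'
from h import *
from fit import cp
d,o=pickle.load(open("w11.pkl","rb"))
m=back(d,cp([[260,158],[373,156],[377,393],[266,394]],190,140,3.5),.044,o)*1000;print(m.round(1),m.mean(0))
for a,b in((0,1),(3,2),(0,3),(1,2)):
  e=m[b]-m[a];print(np.degrees(np.arctan2(e[1],e[0])),np.linalg.norm(e))
b=back(d,cp([[180,478]],190,140,3.5),.014,o)*1000;print("adapter",b)
E
```

```text
[[ 453.4 -282.6   44. ]
 [ 454.8 -257.    44. ]
 [ 513.  -259.2   44. ]
 [ 511.4 -286.1   44. ]] [ 483.13862139 -271.24491338   44.        ]
87.03245709735924 25.65338016834207
86.55425733414982 26.85382225536196
-3.3626438435340438 58.04825007200639
-2.18174766411735 58.276474243940925
adapter [[ 547.93142325 -314.29142543   14.        ]]
```

Emit:
jog_arm:
  deltas:
    - {"x": 7.4, "y": 0.8, "z": -10, "twist": 1, "fingers": 0.5}
    - {"x": 7.4, "y": 0.8, "z": -40, "twist": 1, "fingers": 0.5}
    - {"x": 7.4, "y": 0.8, "z": -70, "twist": 1, "fingers": 0.5}
    - {"x": 7.4, "y": 0.8, "z": -90, "twist": 1, "fingers": 0.5}
    - {"x": 7.4, "y": 0.8, "z": -105, "twist": 1, "fingers": 0.5}
    - {"x": 7.4, "y": 0.8, "z": -105, "twist": 1, "fingers": 0.5}

```text
time: 13.4
ee_pos: [0.4829, -0.2706, 0.0603]
tcp_rot: [5.4, 89.4, 2.5]
wrist_force: [-0.7, -0.1, 0.5]
opening: 0.0429
```

```bash
python3 snap.py wrist w12
```

```text
[-29.4   5.6 -10.1  73.8   0.3 -26.5] [ 482.9 -270.6   60.3] jaw 87.09 down -0.9999 [-0.65 -0.13  0.47] [ 0.009  0.075 -0.013] 0.04290663324832156 13.4
```

View pics/w12.png

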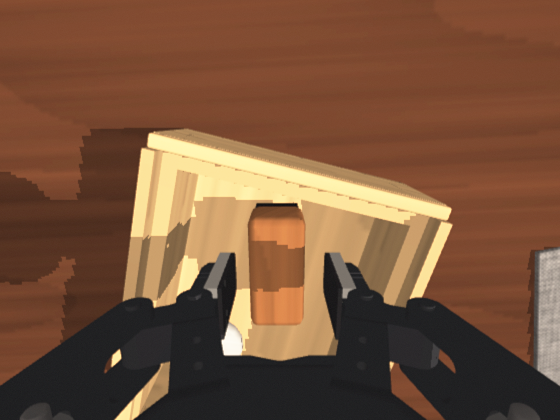

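```bash
python3 - <<'E'
from h import *
d,o=pickle.load(open("w12.pkl","rb"))
p=o["ee_pos"].copy();p[2]=.044;print(proj(d,p,o))
m=back(d,[[249,221],[303.5,221],[303,325],[251,325]],.044,o)*1000;print(m.round(1),m.mean(0))
E
```

```text
[[278.43820299 272.59256608]]
[[ 455.8 -282.9   44. ]
 [ 457.1 -257.6   44. ]
 [ 513.3 -259.6   44. ]
 [ 511.9 -286.3   44. ]] [ 484.53724187 -271.60954695   44.        ]
```

Centre (484.3, -271.6); shift +1.4, -1.0, down 28, then close.

Emit:
jog_arm:
  deltas:
    - {"x": 1.4, "y": -1, "z": -10, "twist": 0, "fingers": 0.5}
    - {"x": 1.4, "y": -1, "z": -20, "twist": 0, "fingers": 0.5}
    - {"x": 1.4, "y": -1, "z": -28, "twist": 0, "fingers": 0.5}
    - {"x": 1.4, "y": -1, "z": -28, "twist": 0, "fingers": 0.5}
    - {"x": 1.4, "y": -1, "z": -28, "twist": 0, "fingers": 0.4}
    - {"x": 1.4, "y": -1, "z": -28, "twist": 0, "fingers": 0.3}
    - {"x": 1.4, "y": -1, "z": -28, "twist": 0, "fingers": 0.25}
    - {"x": 1.4, "y": -1, "z": -28, "twist": 0, "fingers": 0.25}
  grip_force: 30

```text
time: 14.25
ee_pos: [0.4851, -0.2722, 0.0343]
tcp_rot: [-0.9, 89.3, -3.8]
wrist_force: [-0.0, 0.3, 1.6]
opening: 0.0277
```

```bash
python3 snap.py wrist w13
```

```text
[-29.4   6.6 -11.9  70.8   0.3 -26.5] [ 485.1 -272.2   34.3] jaw 87.07 down -0.9999 [-0.03  0.27  1.56] [-0.004  0.019  0.028] 0.02770330611188709 14.25
```

View pics/w13.png

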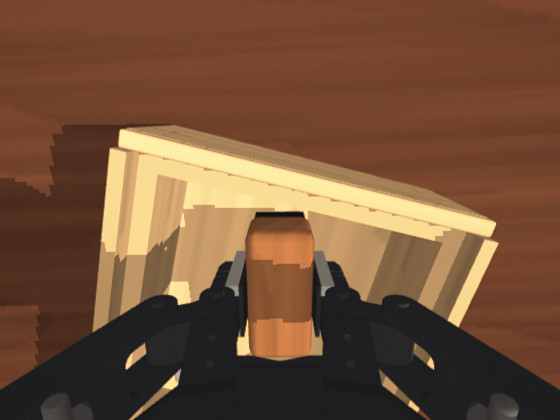

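Emit:
jog_arm:
  deltas:
    - {"x": 0, "y": 0, "z": 5, "twist": 0, "fingers": 0.25}
    - {"x": 0, "y": 0, "z": 20, "twist": 0, "fingers": 0.25}
    - {"x": 0, "y": 0, "z": 45, "twist": 0, "fingers": 0.25}
    - {"x": 0, "y": 0, "z": 75, "twist": 0, "fingers": 0.25}
    - {"x": 0, "y": 0, "z": 105, "twist": 0, "fingers": 0.25}
    - {"x": 0, "y": 15, "z": 135, "twist": 0, "fingers": 0.25}
    - {"x": 0, "y": 40, "z": 155, "twist": 0, "fingers": 0.25}
    - {"x": 0, "y": 75, "z": 165, "twist": 0, "fingers": 0.25}
    - {"x": 0, "y": 110, "z": 170, "twist": 0, "fingers": 0.25}
    - {"x": 0, "y": 145, "z": 170, "twist": 0, "fingers": 0.25}

```text
time: 15.3
ee_pos: [0.4852, -0.1261, 0.2068]
tcp_rot: [-2.7, 89.1, -5.7]
wrist_force: [1.1, 0.8, -0.2]
opening: 0.0275
```

```bash
python3 snap.py side s14;python3 - <<'E'
from h import *
d,o=pickle.load(open("s14.pkl","rb"));crop(d,240,100,440,375,2,"s14a.png")
E
```

```text
[-14.6  -3.2  -2.8  89.5   0.1 -11.7] [ 485.2 -126.1  206.8] jaw 87.04 down -0.9999 [ 1.14  0.76 -0.23] [ 0.009 -0.009 -0.003] 0.02749994242357234 15.3
```

View pics/s14a.png

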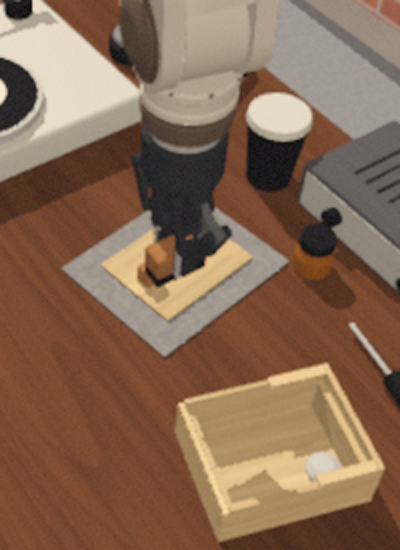

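Brush is held, adapter still in the box. On to above the record.

Emit:
jog_arm:
  deltas:
    - {"x": 0, "y": 30, "z": 0, "twist": 0, "fingers": 0.25}
    - {"x": 2, "y": 75, "z": 0, "twist": 0, "fingers": 0.25}
    - {"x": 4, "y": 120, "z": 0, "twist": 0, "fingers": 0.25}
    - {"x": 6, "y": 165, "z": 0, "twist": 0, "fingers": 0.25}
    - {"x": 8, "y": 210, "z": 0, "twist": 0, "fingers": 0.25}
    - {"x": 10, "y": 255, "z": 0, "twist": 0, "fingers": 0.25}
    - {"x": 12, "y": 300, "z": 0, "twist": 0, "fingers": 0.25}
    - {"x": 14, "y": 345, "z": 0, "twist": 0, "fingers": 0.25}
    - {"x": 15, "y": 385, "z": 0, "twist": 0, "fingers": 0.25}
    - {"x": 15, "y": 410, "z": 0, "twist": 0, "fingers": 0.25}

```text
time: 16.35
ee_pos: [0.4996, 0.2904, 0.2075]
tcp_rot: [7.9, 89.1, 5.1]
wrist_force: [-0.2, -0.1, -1.1]
opening: 0.0277
```

Emit:
jog_arm:
  deltas:
    - {"x": 0, "y": 4, "z": -10, "twist": 0, "fingers": 0.25}
    - {"x": 0, "y": 4, "z": -20, "twist": 0, "fingers": 0.25}
    - {"x": 0, "y": 4, "z": -20, "twist": 0, "fingers": 0.25}

```text
time: 16.65
ee_pos: [0.499, 0.2932, 0.1859]
tcp_rot: [1.8, 89.3, -0.9]
wrist_force: [-0.3, -0.5, -0.6]
opening: 0.0276
```

```bash
python3 snap.py wrist w15;python3 snap.py side s15;python3 - <<'E'
from h import *
d,o=pickle.load(open("s15.pkl","rb"));crop(d,130,60,330,210,4,"s15a.png")
E
```

```text
[30.6  7.5  5.9 87.8 -0.4 33.4] [499.  293.2 185.9] jaw 87.24 down -0.9999 [-0.27 -0.55 -0.6 ] [0.042 0.068 0.025] 0.02762113578918647 16.65
[30.6  7.4  5.9 87.8 -0.4 33.4] [499.2 293.  186.8] jaw 87.21 down -0.9999 [ 0.03  0.26 -0.36] [-0.004  0.048  0.028] 0.0275044807826252 16.7
```

View pics/w15.png

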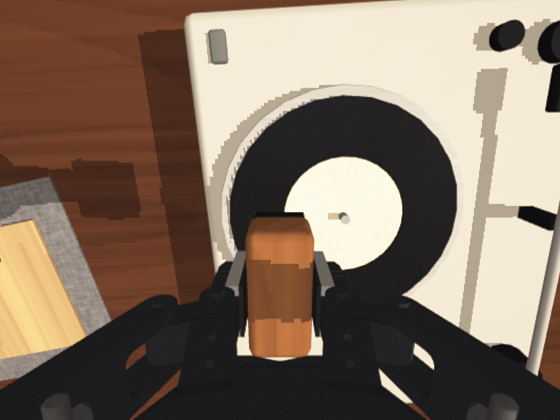

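View pics/s15a.png

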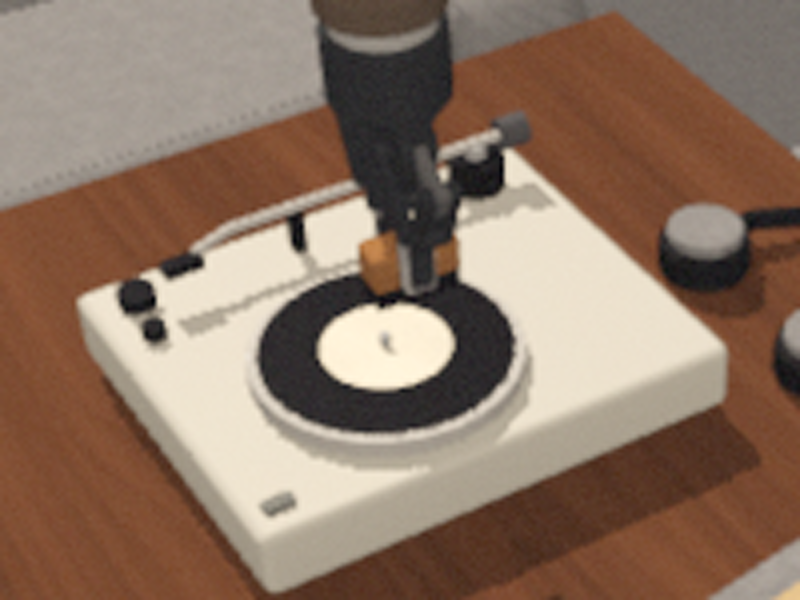

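```bash
python3 - <<'E'
from h import *
d,o=pickle.load(open("w15.pkl","rb"))
im=d["image"].astype(int)
# record rim points: fit on the metric plane
g=im.sum(2)
pts=[]
b0=back(d,[[344,214]],.079,o)[0]
for a in np.radians(np.arange(0,360,4)):
    rr=np.arange(.07,.1,.0003);P=np.c_[b0[0]+rr*np.cos(a),b0[1]+rr*np.sin(a),0*rr+.079];uv=proj(d,P,o)
    ok=(uv[:,0]>1)&(uv[:,0]<558)&(uv[:,1]>1)&(uv[:,1]<418)
    if not ok.all():continue
    v=cv2.remap(g.astype(np.float32),uv[:,:1].astype(np.float32),uv[:,1:].astype(np.float32),1).ravel()
    if v[0]<120 and v[-1]>250:
        i=np.argmax(v>230);pts.append(P[i,:2])
pts=np.array(pts);print(len(pts))
from scipy.optimize import least_squares
f=lambda p:np.hypot(pts[:,0]-p[0],pts[:,1]-p[1])-p[2]
r=least_squares(f,[b0[0],b0[1],.0875],loss="soft_l1",f_scale=.001);print(r.x,np.abs(r.fun).mean())
print("spindle px",back(d,[[343,217]],.083,o))
E
```

```text
59
[0.49992357 0.34164697 0.08596879] 0.00018158069840717617
spindle px [[0.50002065 0.34149522 0.083     ]]
```

Emit:
jog_arm:
  deltas:
    - {"x": 1, "y": -1, "z": -12, "twist": 0, "fingers": 0.25}
    - {"x": 1, "y": -1, "z": -27, "twist": 0, "fingers": 0.25}
    - {"x": 1, "y": -1, "z": -42, "twist": 0, "fingers": 0.25}
    - {"x": 1, "y": -1, "z": -55, "twist": 0, "fingers": 0.25}
    - {"x": 1, "y": -1, "z": -64, "twist": 0, "fingers": 0.25}
    - {"x": 1, "y": -1, "z": -70, "twist": 0, "fingers": 0.25}
    - {"x": 1, "y": -1, "z": -72, "twist": 0, "fingers": 0.25}
    - {"x": 1, "y": -1, "z": -73, "twist": 0, "fingers": 0.25}
    - {"x": 1, "y": -1, "z": -73, "twist": 0, "fingers": 0.25}
    - {"x": 1, "y": -1, "z": -73, "twist": 0, "fingers": 0.25}

```text
time: 17.75
ee_pos: [0.5007, 0.2922, 0.115]
tcp_rot: [7.6, 89.1, 4.8]
wrist_force: [0.2, 0.2, -1.0]
opening: 0.0275
```

Emit:
jog_arm:
  deltas:
    - {"x": 0, "y": 0, "z": -1.5, "twist": 0, "fingers": 0.25}
    - {"x": 0, "y": 0, "z": -3, "twist": 0, "fingers": 0.25}
    - {"x": 0, "y": 0, "z": -4.5, "twist": 0, "fingers": 0.25}
    - {"x": 0, "y": 0, "z": -5.5, "twist": 0, "fingers": 0.25}
    - {"x": 0, "y": 0, "z": -6, "twist": 0, "fingers": 0.25}
    - {"x": 0, "y": 0, "z": -6, "twist": 0, "fingers": 0.25}

```text
time: 18.35
ee_pos: [0.5007, 0.2922, 0.1089]
tcp_rot: [7.2, 89.1, 4.4]
wrist_force: [-0.2, -0.3, -0.5]
opening: 0.0275
```

```bash
python3 snap.py side s16;python3 - <<'E'
from h import *
d,o=pickle.load(open("s16.pkl","rb"));crop(d,170,100,290,190,6,"s16a.png")
E
```

```text
[30.4  7.8 -2.3 79.2 -0.4 33.3] [500.7 292.2 108.9] jaw 87.19 down -0.9999 [-0.24 -0.26 -0.55] [ 0.008  0.024 -0.026] 0.02754223229432249 18.35
```

View pics/s16a.png

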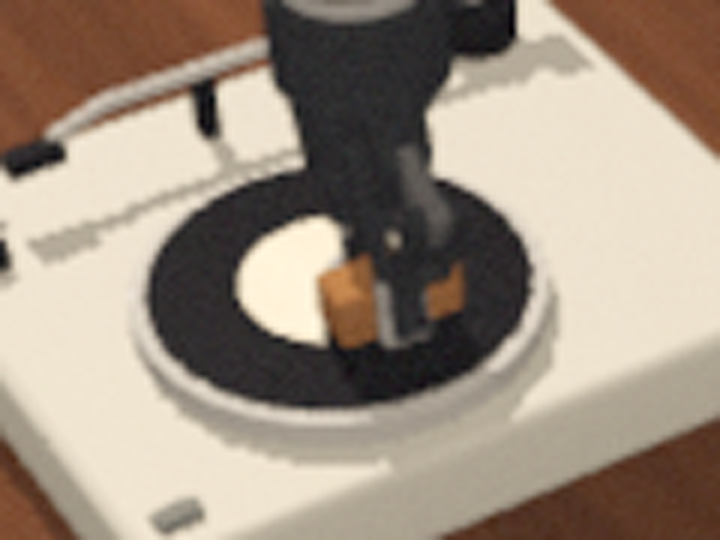

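Emit:
jog_arm:
  deltas:
    - {"x": 0, "y": 0, "z": -0.5, "twist": 0, "fingers": 0.25}
    - {"x": 0, "y": 0, "z": -1, "twist": 0, "fingers": 0.25}
    - {"x": 0, "y": 0, "z": -1.5, "twist": 0, "fingers": 0.25}
    - {"x": 0, "y": 0, "z": -1.5, "twist": 0, "fingers": 0.25}

```text
time: 18.8
ee_pos: [0.5007, 0.2922, 0.1075]
tcp_rot: [7.5, 89.1, 4.7]
wrist_force: [-0.3, -0.5, -0.7]
opening: 0.0273
```

Emit:
jog_arm:
  deltas:
    - {"x": 0, "y": 0, "z": -0.5, "twist": 0, "fingers": 0.25}
    - {"x": 0, "y": 0, "z": -1, "twist": 0, "fingers": 0.25}
    - {"x": 0, "y": 0, "z": -1, "twist": 0, "fingers": 0.25}

```text
time: 19.1
ee_pos: [0.5008, 0.2922, 0.1074]
tcp_rot: [8.7, 89.1, 5.9]
wrist_force: [-1.4, -1.9, 6.1]
opening: 0.0275
```

Emit:
jog_arm:
  deltas:
    - {"x": 0, "y": 0, "z": -0.3, "twist": 0, "fingers": 0.25}
    - {"x": 0, "y": 0, "z": -0.3, "twist": 0, "fingers": 0.35}
    - {"x": 0, "y": 0, "z": -0.3, "twist": 0, "fingers": 0.42}
    - {"x": 0, "y": 0, "z": 0, "twist": 0, "fingers": 0.45}
    - {"x": 0, "y": 0, "z": 3, "twist": 0, "fingers": 0.45}
    - {"x": 0, "y": 0, "z": 10, "twist": 0, "fingers": 0.45}
    - {"x": 0, "y": 0, "z": 25, "twist": 0, "fingers": 0.45}
    - {"x": 0, "y": 0, "z": 50, "twist": 0, "fingers": 0.45}
    - {"x": 0, "y": 0, "z": 80, "twist": 0, "fingers": 0.45}
    - {"x": 0, "y": 0, "z": 110, "twist": 0, "fingers": 0.45}

```text
time: 20.1
ee_pos: [0.5007, 0.2922, 0.2198]
tcp_rot: [10.1, 89.0, 7.3]
wrist_force: [0.7, 1.6, 0.0]
opening: 0.0385
```

Emit:
jog_arm:
  deltas:
    - {"x": -15, "y": -20, "z": 10, "twist": 0, "fingers": 0.45}
    - {"x": -40, "y": -60, "z": 10, "twist": 0, "fingers": 0.45}
    - {"x": -65, "y": -100, "z": 10, "twist": 0, "fingers": 0.45}
    - {"x": -90, "y": -140, "z": 10, "twist": 0, "fingers": 0.45}
    - {"x": -105, "y": -160, "z": 10, "twist": 0, "fingers": 0.45}
    - {"x": -105, "y": -160, "z": 10, "twist": 0, "fingers": 0.45}
    - {"x": -105, "y": -160, "z": 10, "twist": 0, "fingers": 0.45}

```text
time: 20.8
ee_pos: [0.396, 0.1321, 0.2313]
tcp_rot: [12.0, 88.9, 9.1]
wrist_force: [0.5, 0.6, 0.0]
opening: 0.0384
```

```bash
python3 snap.py top t17;python3 snap.py side s17;python3 - <<'E'
from h import *
d,o=pickle.load(open("s17.pkl","rb"));crop(d,140,80,440,375,2,"s17a.png");crop(d,170,100,290,190,6,"s17b.png")
E
```

```text
[ 18.6 -14.5 -10.   93.4  -0.2  21.4] [396.  132.1 231.3] jaw 87.14 down -0.9998 [0.5  0.58 0.  ] [ 0.01  -0.007  0.019] 0.03842183686199307 20.8
[ 18.6 -14.4  -9.9  93.4  -0.2  21.4] [396.2 132.5 230.8] jaw 87.18 down -0.9998 [ 0.76 -0.11  0.5 ] [-0.003 -0.048  0.021] 0.03837469057992415 20.85
```

View pics/t17.png

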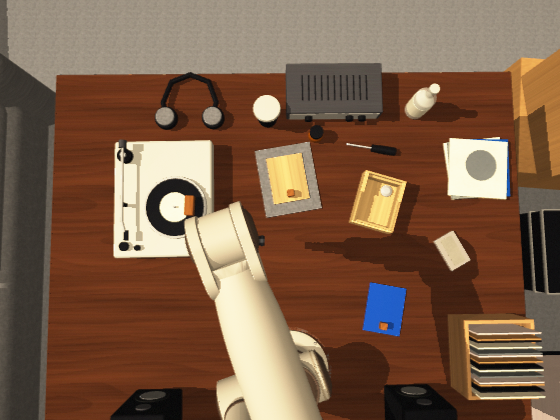

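View pics/s17a.png

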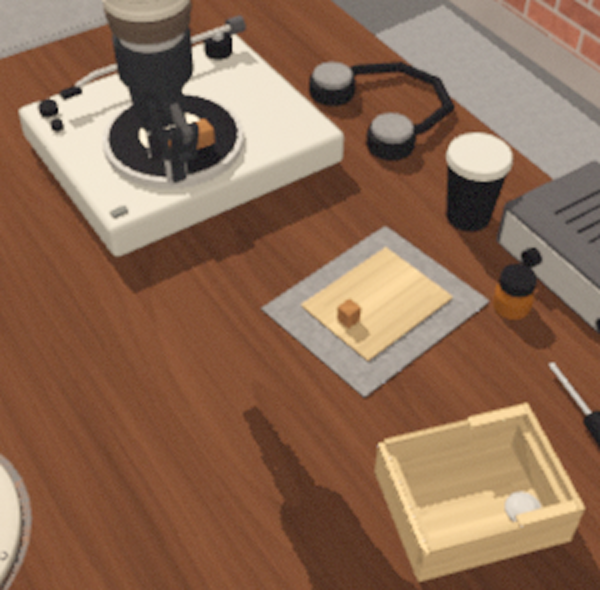

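View pics/s17b.png

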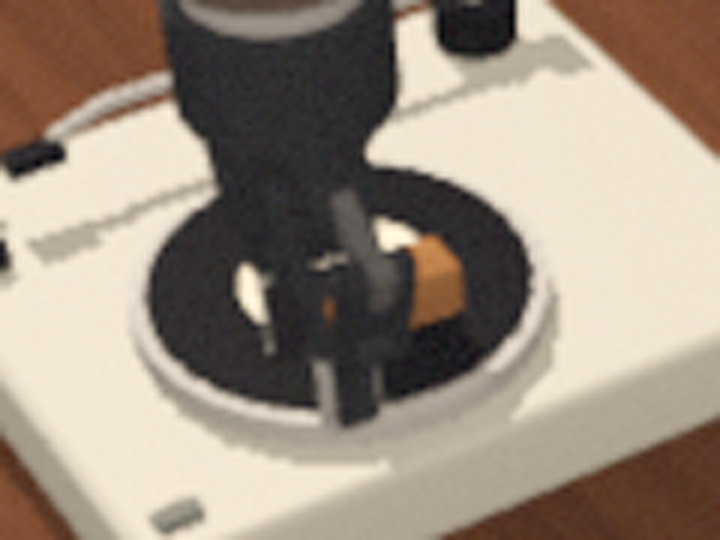

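Emit:
jog_arm:
  deltas:
    - {"x": 0, "y": -30, "z": 0, "twist": 0, "fingers": 0.45}
    - {"x": 0, "y": -70, "z": 0, "twist": 0, "fingers": 0.45}
    - {"x": 0, "y": -110, "z": 0, "twist": 0, "fingers": 0.45}
    - {"x": 0, "y": -140, "z": 0, "twist": 0, "fingers": 0.45}
    - {"x": 0, "y": -150, "z": 0, "twist": 0, "fingers": 0.45}
    - {"x": 0, "y": -150, "z": 0, "twist": 0, "fingers": 0.45}
    - {"x": 0, "y": -150, "z": 0, "twist": 0, "fingers": 0.45}

```text
time: 21.6
ee_pos: [0.3966, -0.0165, 0.2302]
tcp_rot: [12.5, 89.0, 9.7]
wrist_force: [0.2, -0.1, -0.7]
opening: 0.0383
```

```bash
python3 snap.py top t18;python3 snap.py side s18;python3 - <<'E'
from h import *
d,o=pickle.load(open("s18.pkl","rb"));crop(d,170,100,290,190,6,"s18b.png")
d,o=pickle.load(open("t18.pkl","rb"));crop(d,105,130,345,265,3,"t18b.png")
E
```

```text
[ -2.5 -17.1 -12.2  94.    0.2   0.3] [396.6 -16.5 230.2] jaw 87.23 down -0.9998 [ 0.22 -0.09 -0.75] [ 0.048  0.055 -0.005] 0.03825739968552067 21.6
[ -2.5 -17.1 -12.2  94.    0.2   0.2] [396.5 -16.3 230.3] jaw 87.27 down -0.9998 [ 0.38  0.11 -0.25] [-0.044  0.018 -0.038] 0.038328241352165 21.65
```

View pics/s18b.png

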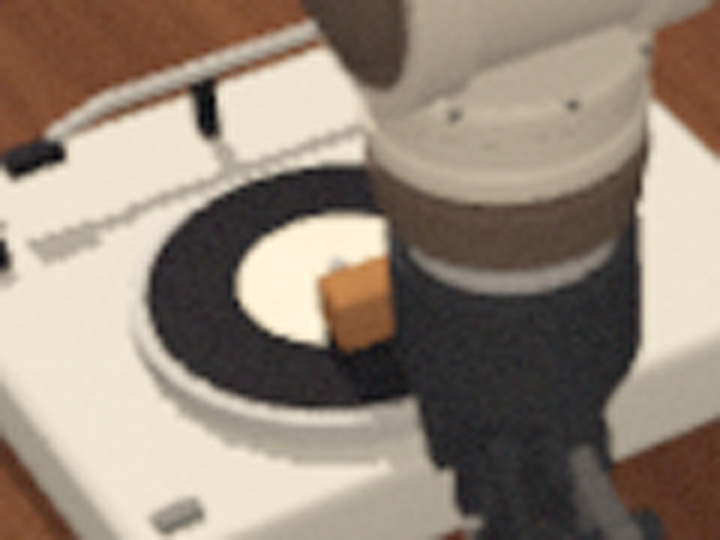

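View pics/t18b.png

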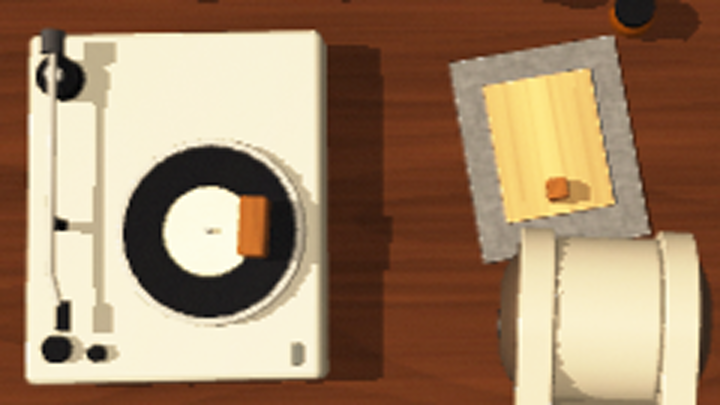

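The top view shows the brush upright beside the spindle and wholly on the disc, and the lid centred on the mat with its knob up. The tonearm is unchanged, so I'm handing the job in.

```bash
python3 -c "
from workcell import ticket
print(ticket.job_done())"
```

```text
the job is handed in; nothing more can be done
None
```

I handed the job in at about 21.7 s of the 72 s allowed; no verdict was reported.

- **Lid:** I raised the knob 7 mm and drew the lid 75 mm out of the grooves. The vertical force on the wrist stayed at or below about 4 N. I laid it flat, knob up, on the mat. The last top view shows it centred and in line with the mat.
- **Brush:** I lifted it out of the box and lowered it onto the record until it touched (about 6 N), then released it. It stands bristles down, about 50 mm from the spindle on the side away from the tonearm, wholly on the disc.
- **Rest of the table:** The last pictures show the adapter still in the box. The tonearm, cup, jar and screwdriver are where they started, and the arm is clear of everything.

**Checks:** None failed. The box position from the cameras agreed to within about 2 mm, and the spindle position within 1 mm. The gripper hid part of the brush in the last side view, so its final position is confirmed mainly from the top view. I first judged the brush to be on the record by the contact height (tool at 107.4 mm against 107.3 mm expected).

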